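Set the length stop of a vegetable cutter

TASK

Get the length stop on the vegetable cutter ready: draw its stow pin straight up out of the bore and park it in the open notch beside, upright with its shoulder resting on the tab, and let go of it. Then squeeze the lock button on the stop's grip and slide the stop out until the face of its plate is level with the 100 mm mark (the second long mark from the blade); finish while still holding it there with the button squeezed in, so that I can check the length before it locks. Leave the blade down and the other things on the table where they are.

Things in the scene. Friction and masses are not known exactly. Their poses are not given: they have to be found in the camera images.
- cutter: Lever vegetable cutter fixed to the table: steel base 280 x 440 mm (x -130 to 150, y -220 to 220 mm), white boards, bed 30 mm above the table. Origin on the table. +x: away from the blade's black handle, to the edge with the length stop; +y: from feed side to cut-off side, the way the stop slides out. Blade plane y = -60 mm, hinge cheeks at x 53 to 83 mm, 92 mm high; handle ends at x = -204 mm.
- pin_grip (a point): Centre of the steel stow pin's barrel grip, where to take it: 18 mm thick, 14 mm up and 24 mm down from here. Below it a 24 mm shoulder (underside 30 mm below this point), then a 10 mm shank, tip 64 mm below this point. Loose, 0.07 to 0.14 kg. It starts upright in the bore, shoulder on the boss, must rise 36 mm to come clear, and blocks the stop while it is in.
- bore (a point): Mouth of the pin's bore, in the top of a 30 x 36 mm boss, 70 mm above the table, on the square steel tube (30 mm wide, top 58 mm above the table, y -215 to -68 mm of the cutter, at x = 112 mm) in which the stop's bar slides. Axes as the cutter's.
- notch (a point): Middle of the parking notch at its top face, 70 mm above the table: a U-notch 13 mm wide in a level tab 14 mm thick, 54 mm from the bore, open above, below and to the cutter's -x; closed 6.5 mm to +x; prongs reach 12 mm to -x. The pin is lowered in from above and hangs by its shoulder, pin_grip then 30 mm above this point. Bed 40 mm below. Axes as the cutter's.
- stop_grip (a point): Where to squeeze the stop, 70 mm above the table: middle of its black grip block (30 mm wide in x, 40 long in y, top 86 mm above the table), 28 mm beyond the plate face. The lock button (24 x 26 mm) stands 8 mm out of the block's +x face at this height: pinch both along the cutter's x, 38 mm wide free, 32 mm with the button in. Moves with the stop; axes as the cutter's.
- lock_button (a joint): How far the lock button is pushed in: 0 free, 0.006 fully in (spring 3 N at first, 7 N fully in; a squeeze of 25 N does it). Below about 0.004 a pawl in the tube locks the stop, with notches every 10 mm; pushed in, the stop slides. It springs out when let go.
- gauge (a joint): How far the stop is slid out along the cutter's +y: 0 home, as at the start (plate face 30 mm from the blade), 0.07 with the face on the 100 mm mark, 0.12 at its end. Slides with about 2 N of friction.
- stop_face (a point): On the stop plate's face that looks at the blade, at bed level under the bar (x = 112 mm in the cutter). The plate is steel, 4 mm thick, 171 mm long along x, 46 mm tall; its outer end passes just over the scale strip (x 131 to 149 mm; a tick every 10 mm from the blade, a longer one every 50 mm).
- mark_100 (a point): Where stop_face must come: on the line of the 100 mm mark, at bed level under the bar.
- blade (a joint): Lift of the blade about its hinge: 0 down, rad. Leave it.
- radish: Bystander: a white radish piece, 64 mm across, 75 mm tall, standing on the feed board. Origin at its underside.
- small_bowl: Bystander: a steel bowl, 84 mm across, 38 mm tall, on the cut-off board. Origin at its underside.
- carrot_bowl: Bystander: a steel mixing bowl of carrots, 230 mm across, 85 mm tall. Origin at its underside.
- colander: Bystander: a white plastic bowl, 230 mm across, 100 mm tall. Origin at its underside.
- bowl_stack: Bystander: a stack of four white bowls, 132 mm across, 136 mm tall. Origin at its underside.
- sauce_bottle: Bystander: a white squeeze bottle with a yellow cap, 60 mm across, 170 mm tall. Origin at its underside.
- spoon: Bystander: a steel spoon, 240 mm long, lying on the table.

How it is judged:
On the way, in this order (a step that is already met when the one before it is completed fails the run):
1. the pin stands parked in the notch, shoulder on the tab, let go (x of pin_grip in the frame of notch between -0.01 and 0.006 m and y of pin_grip in the frame of notch between -0.006 and 0.006 m and z of pin_grip in the frame of notch between 0.026 and 0.034 m and angle between pin_grip's own z axis and vertical below 0.15 rad and contact force between the fingers and pin below 0.1 N), for 0.2 s.
2. the lock button is squeezed in while the stop is still home (value of joint lock_button above 0.004 m and value of joint gauge below 0.006 m), for 0.1 s.
At the end, for the whole second after the job is handed in: The stop is held out with its plate face within 3 mm of the 100 mm mark and still, the fingers squeezing the lock button in by more than 4 mm; the pin stands parked in the notch, upright within 0.15 rad, its shoulder resting on the tab (within 4 mm) (value of joint gauge between 0.067 and 0.073 m and velocity of joint gauge between -0.005 and 0.005 m/s and value of joint lock_button above 0.004 m and contact force between the fingers and cutter above 3 N and x of pin_grip in the frame of notch between -0.01 and 0.006 m and y of pin_grip in the frame of notch between -0.006 and 0.006 m and z of pin_grip in the frame of notch between 0.026 and 0.034 m and angle between pin_grip's own z axis and vertical below 0.15 rad); the arm keeps its last pose, push and grip.
It fails at once if the blade is lifted (value of joint blade above 0.15 rad).
It fails at once if a bystander is moved by more than 30 mm (distance of any of radish, small_bowl, carrot_bowl, colander, bowl_stack, sauce_bottle, spoon from where it was at the start of the episode above 0.03 m).
It also fails if it takes over 48 s, if anything falls off the work surface, if the arm or the gripper's body presses on something with over 40 N, if the wrist force passes 120 N, or if a joint passes its speed limit or range.

ROBOT

A 6-joint arm with a two-finger parallel gripper is mounted at the origin on the work surface. World frame = base frame: x ahead of the robot, y to its left, z up, the work surface at z = 0. Lengths are in m, angles in rad, forces in N, time in s.
With the tool pointing down it reaches from about 0.25 to 0.725 m from the base axis. Payload 9.7 kg.
Tool frame: the origin (TCP) lies midway between the tips of the shut fingers; the grasp point (between the pads) lies 19 mm behind it; z points along the fingers, y is the direction in which the jaws open and shut (so a half turn about z gives the same grasp; the last joint's range is limited). The gripper opens to 85 mm and grips with 20 to 120 N. Pads are 22 mm wide; open, the fingers measure 114 mm over their backs; the gripper's body (76 mm by 85 mm) begins 54 mm behind the grasp point. The pads swing forward as they close: fully open they stand 13 mm farther back than shut.
Start: joints at [-1.224, 0.087, 0.176, 1.66, 0, 1.571], TCP at [0.187, -0.517, 0.231] pointing down, gripper open.
Joint ranges: [-3.13, 3.13], [-0.85, 1.81], [-1.15, 1.24], [-2.2, 2.28], [-1.44, 1.52], [-3.14, 3.14]. Speed limits (rad/s): [2.22, 2.22, 2.57, 3.14, 3.14, 3.14].

INTERFACE

Orientations are given as a rotation vector (axis times angle).
In Python, from rig import bot gives the robot as it stands.
- The arm moves only by the tool step_arm, never from a script. Its argument "moves" is a list of rows, each a list of 7 numbers: the turn, a rotation vector about the tool's x, y, z in units of 180 degrees (1.0 is 180 degrees), then the shift along the tool's x, y, z in units of 0.1 m (1.0 is 0.1 m), then the opening, from -1 (shut) to 1 (fully open). In form: [[rx, ry, rz, x, y, z, hand], ...]. A call has 1 to 8 rows; each row is the pose to reach, as a shift and turn from the pose commanded when the call began, along the tool's axes at that moment, turning the shorter way round; what a row does not reach only later rows make up. A row lasts 1/12 s, in which the tool goes at most 41.7 mm and 7.16 degrees, less where a joint would pass 70% of its speed; a pose out of reach is approached as far as the arm can. A call with a number of a shift or a turn outside -1 to 1 is refused whole. A call with a gripper value outside its range is refused whole. The fingers move at their own pace and stop on an object; "force" is the grip in N (left out, the last holds). Time passes only in rows, so rows that repeat a pose let the fingers close. It gives the time, the measured TCP pose, the force and the opening at its end, in the units of the state.
- bot.observe(): the state, without advancing time (a new reading comes with each control period).
- bot.grab_frame(name): name is "scene" or "top" or "wrist"; returns a dict with "img" (420x560x3 uint8, red, green, blue), "range_z" (420x560 float32, m along the optical axis (not along the pixel's ray), 0 where there is no reading), "fov_y" (degrees; the focal length in pixels is half the picture's height over the tangent of half this angle, whatever the lens; pixels are square), "cx", "cy" (the principal point, pixels), "k1" (the pictures are not rectified: a ray, as slopes to the right and down, at radius r is drawn at 1 + k1 r^2 times it, then the intrinsics apply), "position" and "attitude" of the camera in the world; the wrist camera has in their place "tool_from_camera" (4x4, takes a point from camera to tool coordinates, whose origin is the TCP and whose axes are the flange's). Camera axes: x right, y down, z forward; pixel columns grow to the right and rows downward; lengths in m; the calibration is good to about 2 mm. A picture is of the moment at which its call begins: read the wrist's pose just before it.
- bot.sign_off(): hands the job in, once; it reports no verdict.
Trained networks look in a picture, given as the dict that the camera call returned (one of the last four; its "shot" number tells which), for a name from the list of things; names that differ only in an ending like _2 or _b are one class to them, and where a whole thing is asked for, a point or a joint stands for the part that bears it (a point fixed in the world has none). Each returns a list of dicts, best first, with "score" (0 to 1); they miss things now and then, are a little off and sometimes report something else, mostly with a low value. They report only what shows in the picture. A call takes as long as a camera call.
- bot.spot_in(thing, picture): "bbox" ([centre column, centre row, width, height] as shares, 0 to 1, of the picture: columns of its width, rows of its height, round what is visible of it).
The state is a dict: "clock": time; "joints": joint angles; "joint_vel": joint speeds; "joint_efforts": joint torques, N m; "tcp_pos": TCP position; "tcp_rot": TCP orientation; "force": force on the tool from outside, world axes, zero at the start; "torque": the same for the moment, N m; "grip_width": finger opening in m.
Only numpy, scipy, OpenCV 4.12 (cv2) and the standard library are available. Lean on these libraries where they do the work, as an engineer would, in place of code of your own. Each camera call takes 0.05 s, during which the arm holds its last target. There are 200 camera calls.

## Working session

There is one attempt and no reset: what is moved stays moved. The work goes in short steps, Python scripts to look and compute and a tool call to move; the robot and the scene stay as the last step left them, time stands still between calls to the robot, and variables do not carry over. Pictures are saved under pics/ and viewed, about 8 in all and at most 12, crops included, and the job is handed in when it is done.

Besides the shell and the picture viewer there is one more tool, called as name([rows], argument=value, ...), one row to a line, values as JSON. step_arm: Moves the arm, as the interface text tells. Shifts and turns lie within -1 to 1; 1 stands for 0.1 m of shift or 180 degrees of turn. Its arguments: {"type":"object","properties":{"moves":{"type":"array"},"force":{"type":"number"}},"required":["moves"]}

```bash
ls; mkdir -p pics; cat > h.py <<'E'
import numpy as np, cv2
from rig import bot
from scipy.spatial.transform import Rotation as R
def cam(p):
    f=p["img"].shape[0]/2/np.tan(np.radians(p["fov_y"])/2)
    return f
def T_of(p):
    T=np.eye(4)
    if "tool_from_camera" in p:
        s=p["state"]; W=np.eye(4); W[:3,:3]=R.from_rotvec(s["tcp_rot"]).as_matrix(); W[:3,3]=s["tcp_pos"]
        return W@np.array(p["tool_from_camera"])
    a=np.array(p["attitude"])
    T[:3,:3]=a if a.shape==(3,3) else R.from_rotvec(a).as_matrix(); T[:3,3]=p["position"]; return T
def grab(n):
    s=bot.observe(); p=bot.grab_frame(n); p["state"]=s; return p
def cloud(p):
    h,w=p["range_z"].shape; f=cam(p)
    K=np.array([[f,0,p["cx"]],[0,f,p["cy"]],[0,0,1.]])
    v,u=np.mgrid[:h,:w]; q=np.stack([u.ravel(),v.ravel()],1).astype(float)
    n=cv2.undistortPointsIter(q[:,None],K,np.array([p["k1"],0,0,0.]),None,None,(3,50,1e-9))[:,0]
    z=p["range_z"].ravel()
    X=np.c_[n*z[:,None],z]; T=T_of(p)
    return (X@T[:3,:3].T+T[:3,3]).reshape(h,w,3), n.reshape(h,w,2)
def proj(p,P):
    T=np.linalg.inv(T_of(p)); X=np.atleast_2d(P)@T[:3,:3].T+T[:3,3]; n=X[:,:2]/X[:,2:]
    n=n*(1+p["k1"]*(n**2).sum(1,keepdims=True)); return n*cam(p)+[p["cx"],p["cy"]]
def ray_z(p,u,v,z):
    c,n=cloud(p); T=T_of(p); d=T[:3,:3]@np.r_[n[int(v),int(u)],1]; return T[:3,3]+d*(z-T[2,3])/d[2]
E
python3 - <<'E'
from h import *
s=bot.observe(); print(s)
a=grab("top"); b=grab("scene")
print({k:a[k] for k in a if k not in("img","range_z","state")})
for n,p in(("top",a),("scene",b)):
    cv2.imwrite(f"pics/{n}0.png",p["img"][:,:,::-1])
    for t in["cutter","pin_grip","stop_grip","stop_face","radish","small_bowl"]:
        r=bot.spot_in(t,p)[:1]; print(n,t,[(round(x["score"],2),np.round(np.array(x["bbox"])*[560,420,560,420],0)) for x in r])
E
```

```text
pics
{'clock': 0.0, 'joints': array([-1.22400540e+00,  8.74630126e-02,  1.75158445e-01,  1.65973720e+00,
       -4.69389988e-05,  1.57082419e+00]), 'joint_vel': array([ 0.00098778, -0.00166237, -0.00035792,  0.00063901,  0.00144695,
        0.00066528]), 'joint_efforts': array([ 1.81929099e-04, -5.20395434e+01,  4.64794815e+01,  1.67322101e-02,
        6.98349163e-05,  6.94657430e-06]), 'tcp_pos': array([ 0.18685643, -0.51707995,  0.23059389]), 'tcp_rot': array([-3.09329045e+00, -5.41759024e-01,  4.10015600e-04]), 'force': array([0.61092184, 0.04041737, 0.1376906 ]), 'torque': array([-0.02831116,  0.04477022, -0.00370092]), 'grip_width': 0.08525180584494063}
{'fov_y': 54.32142397701651, 'cx': 276.49454394998355, 'cy': 207.70656736671083, 'k1': -0.029356689055561137, 'position': array([ 0.38083585, -0.00717631,  1.54564443]), 'attitude': array([-2.18088874,  2.12682763, -0.09875071]), 'shot': 1}
top cutter [(0.68, array([272., 248., 121.,  98.]))]
top pin_grip [(0.28, array([313., 149.,  22.,  23.]))]
top stop_grip [(0.71, array([279., 204.,  24.,  14.]))]
top stop_face []
top radish [(0.62, array([308., 253.,  16.,  20.]))]
top small_bowl [(0.82, array([232., 256.,  25.,  20.]))]
scene cutter [(0.82, array([277., 201., 150., 102.]))]
scene pin_grip []
scene stop_grip [(0.81, array([279., 207.,  35.,  34.]))]
scene stop_face [(0.59, array([280., 206.,  29.,  42.]))]
scene radish [(0.62, array([230., 187.,  18.,  24.]))]
scene small_bowl [(0.9, array([303., 167.,  27.,  19.]))]
```

```bash
python3 - <<'E'
import cv2
im=cv2.imread("pics/top0.png")[130:350,160:400]; im=cv2.resize(im,None,fx=2.7,fy=2.7,interpolation=2); cv2.imwrite("pics/t1.png",im)
im=cv2.imread("pics/scene0.png")[130:280,180:380]; im=cv2.resize(im,None,fx=4,fy=4,interpolation=2); cv2.imwrite("pics/s1.png",im)
E
```

```text
(no output)
```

View pics/t1.png

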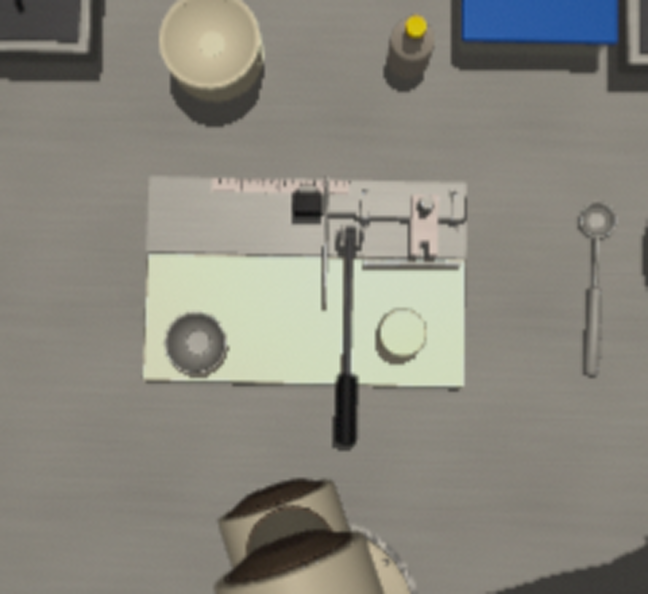

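View pics/s1.png

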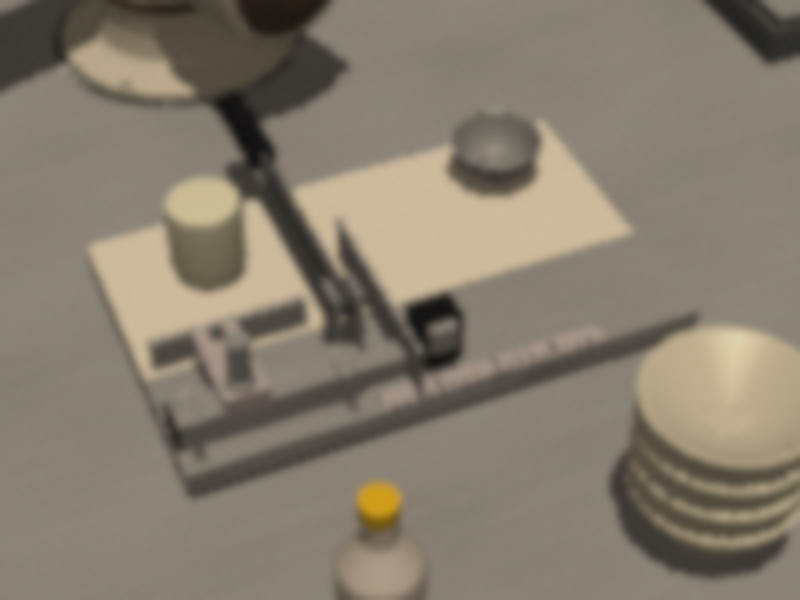

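Top view: the cutter is nearly aligned with the world (+x up, +y left). Pin is at crop (425,207), notch at (424,248) (0.72 px/mm), and stop grip at (307,206). The tall items are well clear. Now measuring.

```bash
cat >> h.py <<'E'
def report(p):pass
E
python3 - <<'E'
from h import *
p=grab("top"); C,_=cloud(p)
def full(x,y): return 160+x/2.7,130+y/2.7
z=C[...,2]
for n,(x,y) in dict(boardFL=(152,256),boardFR=(463,262),BL=(147,381),BR=(463,386),baseL=(149,180),baseR=(466,184)).items():
    u,v=full(x,y); P=ray_z(p,u,v,0.03); print(n,P.round(3))
for n,(x,y,h) in dict(pin=(425,205,.114),stop=(307,206,.086),notch=(424,246,.07)).items():
    u,v=full(x,y); print(n,ray_z(p,u,v,h).round(3), z[int(v)-3:int(v)+4,int(u)-3:int(u)+4].max().round(3))
# base outline from height
for zl,zh in((0.024,0.036),):
    m=((z>zl)&(z<zh)).astype(np.uint8); m=cv2.morphologyEx(m,cv2.MORPH_OPEN,np.ones((3,3)))
    n,l,st,_=cv2.connectedComponentsWithStats(m); k=1+st[1:,4].argmax(); Q=C[l==k][:,:2]
    r=cv2.minAreaRect((Q*1000).astype(np.float32)); print(r,Q.shape)
m=(z>.1)&(z<.125); v,u=np.where(m); s=(abs(u-317)<12)&(abs(v-206)<12); print(C[v[s],u[s]].round(3))
s=bot.observe(); print(R.from_rotvec(s["tcp_rot"]).as_matrix().round(3))
E
```

```text
boardFL [0.485 0.25  0.03 ]
boardFR [ 0.484 -0.177  0.03 ]
BL [0.311 0.25  0.03 ]
BR [ 0.319 -0.179  0.03 ]
baseL [0.59  0.258 0.03 ]
baseR [ 0.592 -0.18   0.03 ]
pin [ 0.555 -0.118  0.114] 0.118
stop [0.551 0.038 0.086] 1.546
notch [ 0.502 -0.122  0.07 ] 0.075
((454.91949462890625, 121.25279235839844), (279.662109375, 275.4273376464844), 0.07996127754449844) (3726, 2)
[[ 0.565 -0.117  0.118]
 [ 0.565 -0.121  0.113]
 [ 0.566 -0.125  0.109]
 [ 0.562 -0.114  0.112]
 [ 0.562 -0.118  0.113]
 [ 0.562 -0.121  0.115]
 [ 0.562 -0.125  0.114]
 [ 0.562 -0.129  0.112]
 [ 0.558 -0.114  0.115]
 [ 0.559 -0.118  0.11 ]
 [ 0.558 -0.121  0.113]
 [ 0.559 -0.125  0.111]
 [ 0.558 -0.128  0.113]
 [ 0.554 -0.114  0.115]
 [ 0.555 -0.118  0.107]
 [ 0.554 -0.121  0.118]
 [ 0.555 -0.125  0.115]
 [ 0.555 -0.128  0.114]
 [ 0.551 -0.115  0.113]
 [ 0.551 -0.118  0.114]
 [ 0.551 -0.121  0.117]
 [ 0.551 -0.125  0.112]]
[[ 0.94  0.34 -0.  ]
 [ 0.34 -0.94  0.  ]
 [ 0.   -0.   -1.  ]]
```

step_arm([
  [0,0,-0.3,1,-0.56,0,1],
  [0,0,-0.3,1,-0.56,0,1],
  [0,0,-0.3,1,-0.56,0,1],
  [0,0,-0.3,1,-0.56,0,1],
  [0,0,-0.3,1,-0.56,0,1],
  [0,0,-0.3,1,-0.56,0,1],
  [0,0,-0.3,1,-0.56,0,1],
  [0,0,-0.3,1,-0.56,0,1],
])

```text
clock: 1.42
tcp_pos: [0.2621, -0.4305, 0.2314]
tcp_rot: [2.504, 1.897, -0.0]
force: [0.4, -0.6, 0.3]
grip_width: 0.0852
```

step_arm([
  [0,0,-0.087,0.99,0.46,0,1],
  [0,0,-0.087,0.99,0.46,0,1],
  [0,0,-0.087,0.99,0.46,0,1],
  [0,0,-0.087,0.99,0.46,0,1],
])

```text
clock: 1.75
tcp_pos: [0.3358, -0.3455, 0.2315]
tcp_rot: [2.225, 2.218, 0.002]
force: [0.6, 0.0, -0.8]
grip_width: 0.0852
```

step_arm([
  [0,0,0,1,0.87,0,1],
  [0,0,0,1,0.87,0,1],
  [0,0,0,1,0.87,0,1],
  [0,0,0,1,0.87,0,1],
])

```text
clock: 2.08
tcp_pos: [0.4241, -0.2456, 0.2312]
tcp_rot: [-2.227, -2.216, -0.002]
force: [-0.5, 0.3, 0.3]
grip_width: 0.0852
```

step_arm([
  [0,0,0,1,0.87,0,1],
  [0,0,0,1,0.87,0,1],
  [0,0,0,1,0.87,0,1],
  [0,0,0,1,0.87,0,1],
])

```text
clock: 2.42
tcp_pos: [0.512, -0.1462, 0.2307]
tcp_rot: [-2.227, -2.215, -0.002]
force: [0.4, -0.7, -0.2]
grip_width: 0.0851
```

```bash
python3 - <<'E'
from h import *
p=grab("wrist"); cv2.imwrite("pics/w1.png",p["img"][:,:,::-1]); np.save("w1.npy",cloud(p)[0])
print(np.array(p["tool_from_camera"]).round(3),p["fov_y"]); 
for t in["pin_grip","stop_grip","bore"]: print(t,[(round(x["score"],2),np.round(np.array(x["bbox"])*[560,420,560,420],0)) for x in bot.spot_in(t,p)[:1]])
E
```

```text
[[ 0.    -0.947 -0.322  0.083]
 [ 1.     0.     0.    -0.002]
 [-0.    -0.322  0.947 -0.143]
 [ 0.     0.     0.     1.   ]] 67.95396808553986
pin_grip [(0.82, array([329., 164.,  26.,  31.]))]
stop_grip [(0.98, array([275.,  30., 200.,  57.]))]
bore [(0.84, array([189., 105., 378., 211.]))]
```

View pics/w1.png

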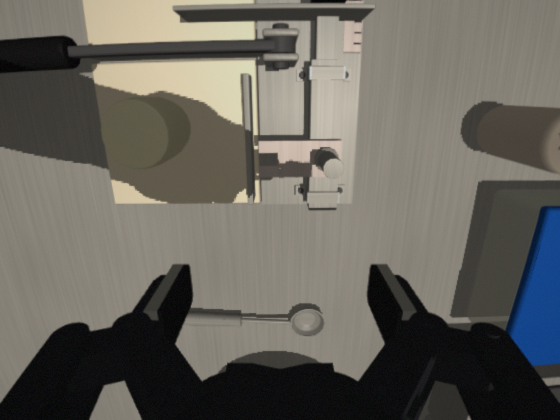

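The wrist view shows the pin at about (331,165), the notch tab at (260–315,140–177) with the notch opening at left ~(268,160), and the tube running up at columns 310–340.

```bash
python3 - <<'E'
from h import *
C=np.load("w1.npy"); im=cv2.imread("pics/w1.png")
v,u=np.mgrid[:420,:560]; z=C[...,2]
m=(z>.108)&(z<.125)&(abs(u-331)<20)&(abs(v-165)<25); P=C[m]; print("pintop",m.sum(),np.median(P,0).round(4),P.min(0).round(3),P.max(0).round(3))
m=(z>.062)&(z<.078)&(u>250)&(u<350)&(v>130)&(v<185); P=C[m]; print("tab/boss",P.min(0).round(3),P.max(0).round(3))
# tab map
for r in range(132,186,2): print(r,C[r,270,1].round(3),' '.join(f"{int(round(1000*z[r,c])):3d}" for c in range(252,350,3)))
print("x",[C[160,c,0].round(3) for c in range(252,350,3)])
m=(z>.05)&(z<.064)&(u>300)&(u<350)&(v<135)&(v>80); print("tube",np.percentile(C[m],[2,50,98],axis=0).round(3))
# right base edge
for r in range(30,200,20):
    e=np.where((z[r]>.012)&(u[r]<400)&(u[r]>335))[0]; print(r,C[r,e.max()].round(4))
cv2.imwrite("pics/w1c.png",cv2.resize(im[90:215,230:380],None,fx=5,fy=4.8,interpolation=2))
E
```

```text
pintop 366 [ 0.5553 -0.1203  0.1142] [ 0.547 -0.129  0.108] [ 0.565 -0.112  0.116]
tab/boss [ 0.49  -0.139  0.063] [ 0.571 -0.103  0.078]
132 -0.099  37  30  21  31  30  32  30  29  30  31  31  30  31  31  30  32  30  30  30  51  58  58  58  57  58  59  58  58  56  58  31  31  29
134 -0.101  39  30  21  30  29  30  30  29  30  30  30  30  29  30  32  31  31  31  30  51  58  59  59  58  59  59  58  59  59  58  29  31  30
136 -0.103  41  31  21  30  30  31  29  31  30  30  30  30  29  30  29  30  30  31  30  51  59  58  57  58  58  58  58  58  58  59  29  30  30
138 -0.105  40  30  21  32  31  30  31  32  30  30  32  31  30  30  30  31  30  29  30  52  59  59  58  57  59  58  58  60  58  58  31  30  31
140 -0.103  42  30  21  63  64  64  63  64  65  65  63  64  64  65  64  65  66  66  65  65  65  66  66  67  67  67  67  67  68  67  31  30  30
142 -0.104  41  32  71  69  71  69  69  70  71  69  70  70  70  71  69  71  71  70  71  71  70  71  69  71  71  70  70  69  71  70  30  30  30
144 -0.106  43  29  71  71  71  70  71  71  71  69  71  70  70  69  70  70  69  69  71  69  70  70  70  
[... 3162 characters left out ...]
np.float64(0.525), np.float64(0.528), np.float64(0.531), np.float64(0.534), np.float64(0.537), np.float64(0.539), np.float64(0.542), np.float64(0.545), np.float64(0.547), np.float64(0.548), np.float64(0.549), np.float64(0.551), np.float64(0.553), np.float64(0.555), np.float64(0.558), np.float64(0.561), np.float64(0.58), np.float64(0.583), np.float64(0.587)]
tube [[ 0.541 -0.097  0.056]
 [ 0.555 -0.072  0.058]
 [ 0.57  -0.049  0.06 ]]
30 [0.5923 0.0019 0.031 ]
50 [ 0.5923 -0.0168  0.0316]
70 [ 0.593  -0.0356  0.0294]
90 [ 0.5931 -0.0554  0.0297]
110 [ 0.5919 -0.0756  0.0314]
130 [ 0.5107 -0.0637  0.3736]
150 [ 0.5941 -0.1184  0.0299]
170 [ 0.5934 -0.1411  0.0298]
190 [ 0.5935 -0.1642  0.0312]
```

View pics/w1c.png

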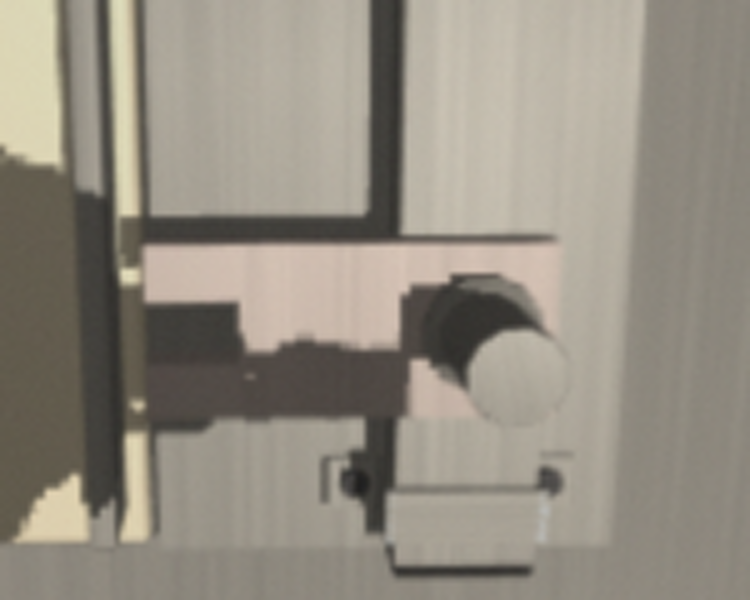

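step_arm([
  [0,0,-0.004,0.257,0.433,0,1],
  [0,0,-0.004,0.257,0.433,0.3,1],
  [0,0,-0.004,0.257,0.433,0.6,1],
  [0,0,-0.004,0.257,0.433,0.8,1],
  [0,0,-0.004,0.257,0.433,0.8,1],
  [0,0,-0.004,0.257,0.433,0.8,1],
])

```text
clock: 3.12
tcp_pos: [0.5516, -0.1256, 0.1512]
tcp_rot: [-2.218, -2.223, 0.002]
force: [-0.0, -0.2, 1.1]
grip_width: 0.0855
```

```bash
python3 - <<'E'
from h import *
p=grab("wrist"); s=bot.observe(); print(s["tcp_pos"],s["tcp_rot"])
C,_=cloud(p); z=C[...,2]; v,u=np.mgrid[:420,:560]
q=proj(p,[[.5553,-.1205,.114]])[0]; print(q)
m=(z>.108)&(z<.12)&(abs(u-q[0])<50)&(abs(v-q[1])<50)&(abs(C[...,0]-.555)<.02)&(abs(C[...,1]+.12)<.02); P=C[m]; print(m.sum(),np.median(P,0),P.min(0),P.max(0))
c,r=cv2.minEnclosingCircle((P[:,:2]*1000).astype(np.float32)); print(c,r)
E
```

```text
[ 0.55242848 -0.12555778  0.15268127] [2.21782893e+00 2.22375746e+00 6.78133047e-04]
[288.19917318 227.95319725]
653 [ 0.55569482 -0.1195041   0.11407526] [ 0.54694407 -0.12992325  0.1080022 ] [ 0.56422339 -0.11185292  0.11608923]
(555.747802734375, -120.86820983886719) 9.217144966125488
```

step_arm([
  [0,0,0,0.05,0.032,0.2,1],
  [0,0,0,0.05,0.032,0.4,1],
  [0,0,0,0.05,0.032,0.55,1],
  [0,0,0,0.05,0.032,0.69,1],
  [0,0,0,0.05,0.032,0.69,1],
  [0,0,0,0.05,0.032,0.69,1],
])

```text
clock: 3.67
tcp_pos: [0.5563, -0.12, 0.0839]
tcp_rot: [2.217, 2.225, 0.001]
force: [0.5, -0.0, -0.3]
grip_width: 0.0858
```

step_arm([
  [0,0,0,0,0,0,-1],
  [0,0,0,0,0,0,-1],
  [0,0,0,0,0,0,-1],
  [0,0,0,0,0,0,-1],
  [0,0,0,0,0,0,-1],
  [0,0,0,0,0,0,-1],
  [0,0,0,0,0,0,-1],
  [0,0,0,0,0,0,-1],
], force=40)

```text
clock: 4.33
tcp_pos: [0.5568, -0.1194, 0.0828]
tcp_rot: [2.215, 2.225, 0.002]
force: [5.7, 0.2, 1.6]
grip_width: 0.0161
```

step_arm([
  [0,0,0,0,0.01,0,-1],
  [0,0,0,0,0.01,0,-1],
  [0,0,0,0,0.01,-0.1,-1],
  [0,0,0,0,0.01,-0.2,-1],
])

```text
clock: 4.67
tcp_pos: [0.5564, -0.1193, 0.1014]
tcp_rot: [-2.215, -2.225, 0.002]
force: [2.1, -0.0, -2.0]
grip_width: 0.0162
```

step_arm([
  [0,0,0,0,0,-0.1,-1],
  [0,0,0,0,0,-0.2,-1],
  [0,0,0,0,0,-0.3,-1],
  [0,0,0,0,0,-0.3,-1],
  [0,0,0,0,0,-0.3,-1],
])

```text
clock: 5.08
tcp_pos: [0.5572, -0.1194, 0.133]
tcp_rot: [2.216, 2.226, 0.001]
force: [-0.2, 0.8, -1.8]
grip_width: 0.0165
```

step_arm([
  [0,0,0,0,-0.2,0,-1],
  [0,0,0,-0.005,-0.4,0,-1],
  [0,0,0,-0.005,-0.56,0,-1],
  [0,0,0,-0.005,-0.56,0,-1],
  [0,0,0,-0.005,-0.56,0,-1],
  [0,0,0,-0.005,-0.56,0,-1],
])

```text
clock: 5.58
tcp_pos: [0.5013, -0.1201, 0.1321]
tcp_rot: [2.217, 2.226, 0.0]
force: [0.4, -0.4, -0.9]
grip_width: 0.0164
```

```bash
python3 - <<'E'
from h import *
p=grab("wrist"); print(p["state"]["tcp_pos"],p["state"]["force"])
q=proj(p,[[.5015,-.121,.07],[.5010,-.1199,.07]]); print(q)
u,v=int(q[0][0]),int(q[0][1]); im=p["img"][max(0,v-110):v+110,max(0,u-140):u+140,::-1]; cv2.imwrite("pics/w2.png",cv2.resize(im,None,fx=2.7,fy=2.7,interpolation=2)); print(max(0,u-140),max(0,v-110))
E
```

```text
[ 0.50125406 -0.12011327  0.13206386] [ 0.39033694 -0.38029253 -0.86638899]
[[282.21214414 221.72520479]
 [281.51756532 220.28131212]]
142 111
```

View pics/w2.png

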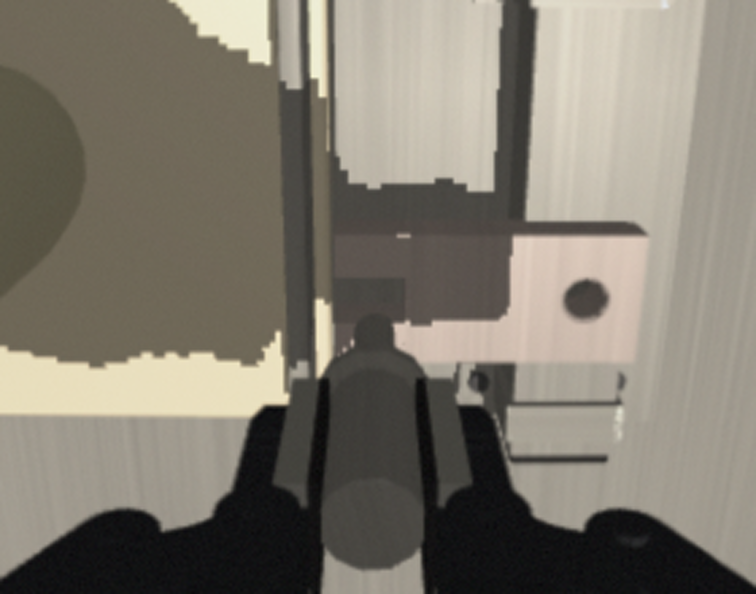

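The crop shows the empty bore at (586,299), the notch spanning rows 279–322 up to column 405, and the pin tip at (375,313–320). Checking alignment numerically.

```bash
python3 - <<'E'
from h import *
p=grab("wrist"); f=lambda x,y:(142+x/2.7,111+y/2.7)
def at(x,y,z):
    u,v=f(x,y); K=cam(p); T=T_of(p); n=cv2.undistortPoints(np.array([[[u,v]]]),np.array([[K,0,p["cx"]],[0,K,p["cy"]],[0,0,1.]]),np.array([p["k1"],0,0,0]))[0,0]
    d=T[:3,:3]@np.r_[n,1]; return (T[:3,3]+d*(z-T[2,3])/d[2]).round(4)
print("bore",at(586,299.5,.07),"notch top edge",at(370,279,.07),"bot",at(370,322.5,.07),"end",at(405.5,300,.07),"prong tip",at(332,300,.07))
print("tip far edge",at(375,312.5,.0853),"left",at(357,325,.0853),"right",at(394,325,.0853))
E
```

```text
bore [ 0.5563 -0.1209  0.07  ] notch top edge [ 0.4994 -0.1154  0.07  ] bot [ 0.4994 -0.1277  0.07  ] end [ 0.5087 -0.1212  0.07  ] prong tip [ 0.4894 -0.1213  0.07  ]
tip far edge [ 0.5006 -0.1183  0.0853] left [ 0.4962 -0.1216  0.0853] right [ 0.5053 -0.1216  0.0853]
```

step_arm([
  [0,0,0,-0.003,0,0.1,-1],
  [0,0,0,-0.003,0,0.18,-1],
  [0,0,0,-0.003,0,0.24,-1],
  [0,0,0,-0.003,0,0.3,-1],
  [0,0,0,-0.003,0,0.3,-1],
])

```text
clock: 6.1
tcp_pos: [0.5002, -0.1202, 0.1003]
tcp_rot: [-2.215, -2.225, 0.002]
force: [-1.1, 0.3, -1.5]
grip_width: 0.0165
```

step_arm([
  [0,0,0,0,0,0.06,-1],
  [0,0,0,0,0,0.12,-1],
  [0,0,0,0,0,0.17,-1],
  [0,0,0,0,0,0.17,-1],
  [0,0,0,0,0,0.17,-1],
])

```text
clock: 6.52
tcp_pos: [0.5008, -0.1203, 0.085]
tcp_rot: [-2.216, -2.226, 0.0]
force: [-0.1, -0.5, -0.6]
grip_width: 0.0165
```

step_arm([
  [0,0,0,0,0,0.01,-1],
  [0,0,0,0,0,0.02,-1],
  [0,0,0,0,0,0.02,-1],
])

```text
clock: 6.77
tcp_pos: [0.501, -0.1204, 0.0833]
tcp_rot: [2.216, 2.226, 0.0]
force: [-0.9, 0.1, -0.3]
grip_width: 0.0165
```

step_arm([
  [0,0,0,0,0,0.01,-1],
  [0,0,0,0,0,0.01,-0.55],
  [0,0,0,0,0,0.01,-0.5],
  [0,0,0,0,0,0.01,-0.3],
  [0,0,0,0,0,0.01,0],
  [0,0,0,0,0,0.01,0.3],
  [0,0,0,0,0,0.01,0.3],
])

```text
clock: 7.35
tcp_pos: [0.501, -0.1204, 0.0823]
tcp_rot: [2.217, 2.226, 0.0]
force: [-0.4, -0.0, -0.3]
grip_width: 0.0554
```

step_arm([
  [0,0,0,0,0,-0.2,0.3],
  [0,0,0,0,0,-0.5,0.3],
  [0,0,0,0,0,-0.8,0.3],
  [0,0,0,0,0,-0.8,0.3],
  [0,0,0,0,0,-0.8,0.3],
])

```text
clock: 7.77
tcp_pos: [0.5019, -0.1206, 0.1641]
tcp_rot: [2.214, 2.224, 0.003]
force: [-0.4, -0.1, 0.1]
grip_width: 0.0552
```

```bash
python3 - <<'E'
from h import *
p=grab("wrist"); print(p["state"]["tcp_pos"],p["state"]["grip_width"])
C,_=cloud(p); np.save("w3.npy",C); z=C[...,2]
m=(z>.105)&(z<.122)&(abs(C[...,0]-.502)<.03)&(abs(C[...,1]+.12)<.03); P=C[m]; print(m.sum(),np.median(P,0)); print(cv2.minEnclosingCircle((P[:,:2]*1000).astype(np.float32)))
cv2.imwrite("pics/w3.png",p["img"][:,:,::-1])
print([(x["score"],np.array(x["bbox"])*[560,420,560,420]) for x in bot.spot_in("stop_grip",p)])
E
```

```text
[ 0.50193121 -0.12063641  0.16409445] 0.05520635997525663
601 [ 0.4994292  -0.12021903  0.1140943 ]
((500.0063171386719, -121.70124816894531), 9.407247543334961)
[(0.65, array([290.752, 104.454, 258.496, 203.112]))]
```

View pics/w3.png

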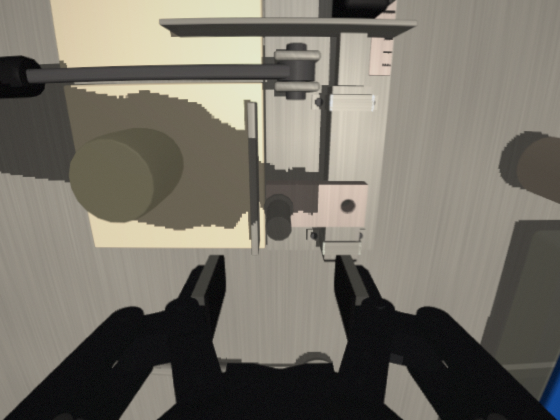

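The pin stands parked upright at about (280,215), with the bore empty at (348,206). Moving on to the stop grip.

step_arm([
  [0,0,0,0.3,0.2,-0.2,0.3],
  [0,0,0,0.6,0.4,-0.4,0.6],
  [0,0,0,0.9,0.54,-0.4,1],
  [0,0,0,0.95,0.54,-0.4,1],
  [0,0,0,0.95,0.54,-0.4,1],
  [0,0,0,0.95,0.54,-0.4,1],
])

```text
clock: 8.37
tcp_pos: [0.5539, -0.0252, 0.2009]
tcp_rot: [-2.214, -2.226, 0.003]
force: [-1.2, 0.9, 0.0]
grip_width: 0.0857
```

```bash
python3 - <<'E'
from h import *
p=grab("wrist"); print(p["state"]["tcp_pos"],p["state"]["tcp_rot"])
C,_=cloud(p); np.save("w4.npy",C); z=C[...,2]
m=(z>.080)&(z<.092)&(abs(C[...,0]-.555)<.03)&(abs(C[...,1]-.035)<.04); P=C[m]; print("top",m.sum(),np.percentile(P,[1,50,99],axis=0).round(4))
m=(z>.064)&(z<.076)&(abs(C[...,0]-.555)<.04)&(abs(C[...,1]-.035)<.04); P=C[m]; print("70mm",m.sum(),np.percentile(P,[1,50,99],axis=0).round(4))
m=(z>.068)&(z<.085)&(C[...,0]<.53)&(C[...,0]>.43)&(abs(C[...,1]-.01)<.03);P=C[m]; print("plate top",m.sum(),np.percentile(P,[2,50,98],axis=0).round(4)); print(np.polyfit(P[:,0],P[:,1],1))
cv2.imwrite("pics/w4.png",p["img"][:,:,::-1])
E
```

```text
[ 0.55390524 -0.02516735  0.20087428] [-2.21443292 -2.22617768  0.00293799]
top 2292 [[0.5318 0.0097 0.0801]
 [0.5574 0.0365 0.0856]
 [0.5783 0.0566 0.0877]]
70mm 188 [[0.5162 0.0128 0.0644]
 [0.5543 0.0131 0.0703]
 [0.5899 0.0181 0.0757]]
plate top 1112 [[ 0.4326 -0.017   0.0689]
 [ 0.4895  0.0108  0.0799]
 [ 0.5274  0.0132  0.0845]]
[-0.0262118   0.01694025]
```

View pics/w4.png

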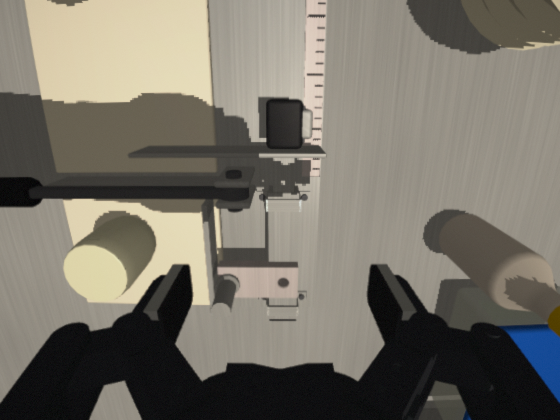

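The view shows the black grip block at cols 267–302, rows 98–149, the button at (307,123), and the plate at row ~150. The long scale marks are at (316,15) and (316,73), presumably 150 and 100.

```bash
python3 - <<'E'
from h import *
im=cv2.imread("pics/w4.png"); C=np.load("w4.npy"); z=C[...,2]; v,u=np.mgrid[:420,:560]
m=(z>.083)&(z<.089)&(im.max(2)<60)&(abs(u-284)<25)&(abs(v-123)<35); P=C[m]; print(m.sum(),np.percentile(P,[1,50,99],axis=0).round(4), ((np.percentile(P,1,axis=0)+np.percentile(P,99,axis=0))/2).round(4))
m=(z>.07)&(z<.087)&(im.max(2)>80)&(abs(u-307)<7)&(abs(v-123)<20);P=C[m];print("button",m.sum(),np.percentile(P,[2,50,98],axis=0).round(4))
g=cv2.cvtColor(im,6)[:,308:318].mean(1)
print("ticks",[(r,int(g[r]),C[r,317].round(4)[1]) for r in range(5,180) if g[r]<g[r-1] and g[r]<=g[r+1] and g[r]<np.median(g[max(0,r-8):r+8])-12])
for c in(150,180,210,240): 
    zz=np.where((z[140:165,c]>.06))[0]+140; print(c,C[zz,c][:,1:].round(4).tolist()[:8] if len(zz) else None)
E
```

```text
1712 [[0.5407 0.0177 0.0832]
 [0.5551 0.0374 0.086 ]
 [0.569  0.0559 0.0878]] [0.5548 0.0368 0.0855]
button 318 [[0.5698 0.0253 0.0803]
 [0.5737 0.038  0.0828]
 [0.5782 0.0497 0.0845]]
ticks [(15, 80, np.float64(0.129)), (51, 186, np.float64(0.0994)), (63, 186, np.float64(0.0888)), (74, 86, np.float64(0.0793)), (85, 177, np.float64(0.0695)), (96, 190, np.float64(0.0595)), (107, 185, np.float64(0.0494)), (118, 157, np.float64(0.039)), (128, 126, np.float64(0.0296)), (139, 155, np.float64(0.0188)), (147, 60, np.float64(0.0135)), (151, 58, np.float64(0.0129)), (158, 150, np.float64(-0.0002)), (168, 118, np.float64(-0.0105)), (176, 147, np.float64(-0.0189))]
150 [[0.0132, 0.0623], [0.0132, 0.0681], [0.0133, 0.0741], [0.0129, 0.0769], [0.0128, 0.0813], [0.0117, 0.0803], [0.0109, 0.0803], [0.0098, 0.0794]]
180 [[0.0132, 0.0626], [0.0132, 0.068], [0.0131, 0.0731], [0.0132, 0.079], [0.0126, 0.0802], [0.0116, 0.0796], [0.0108, 0.0798], [0.01, 0.0801]]
210 [[0.0575, 0.3437], [0.0131, 0.062], [0.0128, 0.0659], [0.013, 0.0721], [0.0129, 0.0773], [0.0125, 0.0797], [0.0119, 0.0813], [0.0109, 0.0801]]
240 [[0.0128, 0.0655], [0.0128, 0.0708], [0.0131, 0.0779], [0.0126, 0.0796], [0.0118, 0.0805], [0.0109, 0.0799], [0.0102, 0.0808], [0.009, 0.0789]]
```

step_arm([
  [0,0,0,0.3,0.024,0,1],
  [0,0,0,0.62,0.024,0.2,1],
  [0,0,0,0.62,0.024,0.5,1],
  [0,0,0,0.62,0.024,0.75,1],
  [0,0,0,0.62,0.024,0.9,1],
  [0,0,0,0.62,0.024,0.9,1],
])

```text
clock: 8.92
tcp_pos: [0.5543, 0.0356, 0.1082]
tcp_rot: [-2.215, -2.222, 0.007]
force: [0.2, -0.0, 0.2]
grip_width: 0.0855
```

step_arm([
  [0,0,0,0.01,0.02,0.2,1],
  [0,0,0,0.01,0.02,0.4,1],
  [0,0,0,0.01,0.02,0.59,1],
  [0,0,0,0.01,0.02,0.59,1],
  [0,0,0,0.01,0.02,0.59,1],
  [0,0,0,0.01,0.02,0.59,1],
])

```text
clock: 9.42
tcp_pos: [0.5593, 0.0373, 0.0551]
tcp_rot: [2.217, 2.224, 0.002]
force: [-0.0, 0.1, 0.4]
grip_width: 0.0856
```

step_arm([
  [0,0,0,0,0,0,0.2],
  [0,0,0,0,0,0,0],
  [0,0,0,0,0,0,-0.1],
  [0,0,0,0,0,0,-0.5],
  [0,0,0,0,0,0,-1],
  [0,0,0,0,0,0,-1],
  [0,0,0,0,0,0,-1],
  [0,0,0,0,0,0,-1],
], force=40)

```text
clock: 10.08
tcp_pos: [0.5579, 0.0379, 0.0544]
tcp_rot: [-2.216, -2.226, 0.001]
force: [-8.6, -0.4, 10.9]
grip_width: 0.0309
```

step_arm([
  [0,0,0,0,-0.015,-0.01,-1],
  [0,0,0,0,-0.015,-0.015,-1],
  [0,0,0,0,-0.015,-0.015,-1],
  [0,0,0,0,-0.015,-0.015,-1],
])

```text
clock: 10.42
tcp_pos: [0.5578, 0.0379, 0.0545]
tcp_rot: [2.216, 2.226, 0.001]
force: [5.1, -0.2, -5.5]
grip_width: 0.031
```

step_arm([
  [0,0,0,0.1,0.003,0.005,-1],
  [0,0,0,0.2,0.003,0.005,-1],
  [0,0,0,0.3,0.003,0.005,-1],
  [0,0,0,0.4,0.003,0.005,-1],
  [0,0,0,0.5,0.003,0.005,-1],
  [0,0,0,0.6,0.003,0.005,-1],
  [0,0,0,0.7,0.003,0.005,-1],
  [0,0,0,0.7,0.003,0.005,-1],
])

```text
clock: 11.08
tcp_pos: [0.5576, 0.1104, 0.0545]
tcp_rot: [2.215, 2.228, 0.003]
force: [5.2, 1.6, -1.6]
grip_width: 0.031
```

```bash
python3 - <<'E'
from h import *
p=grab("wrist"); s=p["state"]; print(s["tcp_pos"],s["force"],s["grip_width"])
t=grab("top"); C,_=cloud(p); z=C[...,2]; np.save("w5.npy",C)
m=(z>.078)&(z<.083)&(C[...,0]>.41)&(C[...,0]<.52)&(abs(C[...,1]-.08)<.04); print(m.sum(), np.percentile(C[m],[2,50,98],axis=0).round(4) if m.sum() else 0)
cv2.imwrite("pics/w5.png",p["img"][:,:,::-1])
Ct,_=cloud(t); zt=Ct[...,2]
m=(zt>.105)&(zt<.122)&(abs(Ct[...,0]-.502)<.02)&(abs(Ct[...,1]+.12)<.02); print("pin top",m.sum(),np.median(Ct[m],0))
m=(zt>.06)&(zt<.085)&(Ct[...,0]>.41)&(Ct[...,0]<.5)&(abs(Ct[...,1]-.08)<.04);print("plate",m.sum(),np.median(Ct[m],0))
E
```

```text
[0.55761475 0.11038769 0.05451557] [ 5.19530153  1.64779071 -1.61099839] 0.03102999930226627
860 [[0.4222 0.0817 0.0781]
 [0.449  0.0845 0.0798]
 [0.4737 0.086  0.0811]]
pin top 22 [ 0.50179834 -0.12217625  0.11389676]
plate 0 [nan nan nan]
  return _methods._mean(a, axis=axis, dtype=dtype,
  ret = um.true_divide(
```

View pics/w5.png

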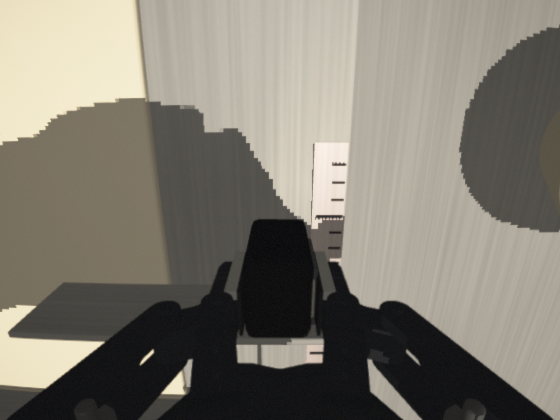

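The picture shows the stop held between the pads, and the plate at lower left (rows 283–340). The 150 mark is at (330,216). Checking plate face against marks.

```bash
python3 - <<'E'
from h import *
for i in range(3):
    p=grab("wrist"); s=p["state"]; print(s["tcp_pos"].round(4),s["force"].round(1))
    C,_=cloud(p); z=C[...,2]
    g=cv2.cvtColor(p["img"],7)[:,332:342].mean(1)
    print("ticks",[(r,int(g[r]),C[r,337].round(4)[1:]) for r in range(150,360) if g[r]<g[r-1] and g[r]<=g[r+1] and g[r]<np.median(g[max(0,r-6):r+6])-12])
    for c in(60,110,150,185):
        q=C[270:350,c]; k=q[(q[:,2]>.077)&(q[:,2]<.083)]; b=q[(q[:,2]>.045)&(q[:,2]<.076)]; print(c,k[:,1].min().round(4),k[:,1].max().round(4),"back face",np.median(b[:,1]).round(4) if len(b) else 0)
E
```

```text
[0.5576 0.1097 0.0545] [ 5.8  1.1 -1.3]
ticks [(163, 94, array([0.159 , 0.0315])), (181, 95, array([0.1492, 0.0323])), (198, 81, array([0.139 , 0.0308])), (215, 54, array([0.1291, 0.0317])), (231, 35, array([0.119 , 0.0314])), (246, 45, array([0.1097, 0.0321]))]
60 0.0817 0.0852 back face 0.0844
110 0.084 0.085 back face 0.0845Traceback (most recent call last):
  File "<stdin>", line 8, in <module>
    return umr_minimum(a, axis, None, out, keepdims, initial, where)
ValueError: zero-size array to reduction operation minimum which has no identity
```

step_arm([
  [0,0,0,-0.008,-0.005,0,-1],
  [0,0,0,-0.017,-0.008,0,-1],
  [0,0,0,-0.017,-0.008,0,-1],
  [0,0,0,-0.017,-0.008,0,-1],
  [0,0,0,-0.017,-0.008,0,-1],
  [0,0,0,-0.017,-0.008,0,-1],
])

```text
clock: 11.73
tcp_pos: [0.5576, 0.1074, 0.0545]
tcp_rot: [2.215, 2.226, 0.004]
force: [10.6, 2.0, -3.9]
grip_width: 0.0312
```

```bash
python3 - <<'E'
from h import *
for i in range(4):
    p=grab("wrist"); s=p["state"]; C,_=cloud(p)
    q=C[270:350,40:130].reshape(-1,3); b=q[(q[:,2]>.05)&(q[:,2]<.074)&(abs(q[:,1]-.083)<.008)]
    print(s["tcp_pos"].round(4),s["force"].round(1),round(s["grip_width"],4),"back",np.median(b[:,1]).round(4),"mark150",C[215,337].round(4))
E
```

```text
[0.5576 0.1074 0.0545] [10.6  2.  -3.9] 0.0312 back 0.0822 mark150 [0.5886 0.1269 0.032 ]
[0.5576 0.1075 0.0545] [ 9.8  0.7 -3.9] 0.0312 back 0.0823 mark150 [0.5888 0.1266 0.0311]
[0.5576 0.1074 0.0545] [10.3  2.1 -4.1] 0.031 back 0.0822 mark150 [0.5887 0.1267 0.0315]
[0.5576 0.1074 0.0545] [10.2  1.2 -4.1] 0.0311 back 0.0823 mark150 [0.5888 0.1266 0.0312]
```

step_arm([
  [0,0,0,0.008,0.013,0,-1],
  [0,0,0,0.008,0.013,0,-1],
  [0,0,0,0.008,0.013,0,-1],
  [0,0,0,0.008,0.013,0,-1],
  [0,0,0,0.008,0.013,0,-1],
  [0,0,0,0.008,0.013,0,-1],
])

```text
clock: 12.43
tcp_pos: [0.5576, 0.1072, 0.0545]
tcp_rot: [-2.216, -2.226, -0.0]
force: [1.0, 2.4, 2.4]
grip_width: 0.0311
```

```bash
python3 - <<'E'
from h import *
for i in range(3):
    p=grab("wrist"); s=p["state"]; C,_=cloud(p)
    q=C[270:350,40:130].reshape(-1,3); b=q[(q[:,2]>.05)&(q[:,2]<.074)&(abs(q[:,1]-.083)<.008)]
    g=cv2.cvtColor(p["img"],7)[:,332:342].mean(1); r=205+g[205:225].argmin()
    print(s["tcp_pos"].round(4),s["force"].round(1),round(s["grip_width"],4),"back",np.median(b[:,1]).round(4),"mark150",r,C[r,337].round(4))
E
```

```text
[0.5576 0.1072 0.0545] [1.  2.4 2.4] 0.0311 back 0.082 mark150 211 [0.5883 0.1294 0.0327]
[0.5576 0.1072 0.0545] [-0.7  1.4  3.1] 0.0309 back 0.082 mark150 210 [0.5884 0.1297 0.0318]
[0.5576 0.1071 0.0545] [0.7 1.2 3.7] 0.0311 back 0.0819 mark150 210 [0.5885 0.1294 0.0314]
```

step_arm([
  [0,0,0,0.013,0,0,-1],
  [0,0,0,0.013,0,0,-1],
  [0,0,0,0.013,0,0,-1],
  [0,0,0,0.013,0,0,-1],
  [0,0,0,0.013,0,0,-1],
  [0,0,0,0.013,0,0,-1],
])

```text
clock: 13.08
tcp_pos: [0.5576, 0.1081, 0.0545]
tcp_rot: [2.217, 2.226, -0.0]
force: [-0.6, -1.5, 5.0]
grip_width: 0.0313
```

```bash
python3 - <<'E'
from h import *
for i in range(3):
    p=grab("wrist"); s=p["state"]; C,_=cloud(p)
    q=C[270:350,40:130].reshape(-1,3); b=q[(q[:,2]>.05)&(q[:,2]<.074)&(abs(q[:,1]-.083)<.008)]
    g=cv2.cvtColor(p["img"],7)[:,332:342].mean(1); r=205+g[205:225].argmin()
    print(s["tcp_pos"].round(4),s["force"].round(1),round(s["grip_width"],4),"back",np.median(b[:,1]).round(4),"mark150",r,C[r,337].round(4))
E
```

```text
[0.5576 0.1081 0.0545] [-0.6 -1.5  5. ] 0.0313 back 0.0829 mark150 212 [0.5885 0.1293 0.0316]
[0.5576 0.1081 0.0545] [-1.2 -0.9  5.8] 0.031 back 0.0829 mark150 212 [0.5885 0.1294 0.0319]
[0.5576 0.1081 0.0545] [-0.6 -0.7  5.7] 0.031 back 0.0829 mark150 212 [0.5885 0.1294 0.0319]
```

```bash
python3 -c "
from rig import bot; print(bot.sign_off())"
```

```text
the job is handed in; nothing more can be done
None
```

The length stop is set at the 100 mm mark and still held with the lock button squeezed in. The pin is parked in the notch. I handed the job in at about 13 s of the 48 s limit.

**Pin:** I drew it out of the bore, hung it in the notch and let go.
- The wrist camera then showed it upright with its top at 0.114 m, which puts its shoulder on the tab. It sits about 2 mm to -x of the notch's middle and about 1 mm off in y.
- A coarser top-camera check during the slide still had it there. I did not check it again after the last small corrections.

**Stop:** I squeezed the button at home with 40 N, then slid the stop out.
- It first went about 1.5 to 2 mm too far, so I brought it back.
- At the end, hand travel gave about 70.2 mm and plate travel in the camera about 69.8 mm. Comparing the plate with the scale marks was less direct and came out within about 1 mm of the 100 mm mark.
- The stop was still in the last readings.

**Button:** I could not read it directly. The fingers read 31 mm apart, and the gripper reads about 1.5 mm low, so this matches the 32 mm expected with the button fully in.

**Blade and other things:** I never touched the blade or the bystanders. I did not measure them afterwards.

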